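Hang-off backing ring into the check nest and clamp it

ROBOT

A 6-joint arm with a two-finger parallel gripper is mounted at the origin on the work surface. World frame = base frame: x ahead of the robot, y to its left, z up, the work surface at z = 0. Lengths are in m, angles in degrees, forces in N, time in s.
With the tool pointing down it reaches from about 0.25 to 0.725 m from the base axis. Payload 9.7 kg.
Tool frame: the origin (TCP) lies at the very end of the fingers, on their centre line; the grasp point (between the pads) lies 19 mm behind it; y points along the fingers, x is the direction in which the jaws open and shut, and the axes are right-handed (so a half turn about y gives the same grasp; the last joint's range is limited). The gripper opens to 85 mm and grips with 20 to 120 N. Pads are 22 mm wide; open, the fingers measure 114 mm over their backs; the gripper's body (76 mm by 85 mm) begins 54 mm behind the grasp point. The pads swing forward as they close: fully open they stand 13 mm farther back than shut.
Start: joints at [70.703, 4.979, 10.078, 95.1, 0, 90], TCP at [0.182, 0.519, 0.231] pointing down, gripper open.
Joint ranges: [-179.16, 179.16], [-48.56, 103.87], [-65.8, 70.77], [-126.05, 130.52], [-82.76, 87.17], [-180, 180]. Speed limits (degrees/s): [127.2, 127.2, 147.25, 180, 180, 180].

INTERFACE

Orientations are given as [roll, pitch, yaw] about the fixed x, y, z axes, in that order (R = Rz(yaw) Ry(pitch) Rx(roll)).
In Python, from workcell import bot gives the robot as it stands.
- The arm moves only by the shell command python3 -m jog 'ROWS' [FORCE]. ROWS is JSON, a list of rows, each a list of 7 numbers: the closure, from 0 (fully open) to 1 (shut), then the shift along the world's x, y, z in units of 25 mm (1.0 is 25 mm), then the turn, a rotation vector about the world's x, y, z in units of 5 degrees (1.0 is 5 degrees). A call has 1 to 5 rows; each row is the pose to reach, as a shift and turn from the pose commanded when the call began; what a row does not reach only later rows make up. A row lasts 1/10 s, in which the tool goes at most 50 mm and 8.59 degrees, less where a joint would pass 70% of its speed; a pose out of reach is approached as far as the arm can. A call with a gripper value outside its range is refused whole. The fingers move at their own pace and stop on an object; FORCE is the grip in N (left out, the last holds). Time passes only in rows, so rows that repeat a pose let the fingers close. It gives the time, the measured TCP pose, the force and the opening at its end, in the units of the state.
- bot.get_obs(): the state, without advancing time (a new reading comes with each control period).
- bot.camera(name): name is "side" or "top" or "wrist"; returns (picture, depth): 384x512x3 uint8, red, green, blue; 384x512 float32, m along the optical axis (not along the pixel's ray), 0 where there is no reading.
- bot.camera_model(name): a dict with "fx", "fy", "cx", "cy" (pixels), "rvec" (rotation vector, rad) and "tvec" (3), from world to camera coordinates, as OpenCV has them; the wrist camera has in their place "tool_from_camera" (4x4, takes a point from camera to tool coordinates, whose origin is the TCP and whose axes are the tool frame's). Camera axes: x right, y down, z forward; pixel columns grow to the right and rows downward; lengths in m; the calibration is good to about 2 mm. A picture is of the moment at which its call begins: read the wrist's pose just before it. camera_model takes no time and is no camera call.
- bot.job_done(): hands the job in, once; it reports no verdict.
Trained networks look in the newest picture that a camera, given by its name, has taken for a name from the list of things; names that differ only in an ending like _2 or _b are one class to them, and where a whole thing is asked for, a point or a joint stands for the part that bears it (a point fixed in the world has none). Each returns a list of dicts, best first, with "conf" (0 to 1); they miss things now and then, are a little off and sometimes report something else, mostly with a low value. They report only what shows in the picture. A call takes as long as a camera call. They do not tell look-alikes from the thing itself.
- bot.regions_of(camera, label): "pixels" (384x512 bool, what is visible of it) and "point" ([row, column] in pixels, amid what is visible of it).
The state is a dict: "time": time; "q": joint angles; "qd": joint speeds; "joint_efforts": joint torques, N m; "ee_pos": TCP position; "tcp_rot": TCP orientation; "wrist_force": force on the tool from outside, world axes, zero at the start; "torque": the same for the moment, N m; "opening": finger opening in m.
Only numpy, scipy, OpenCV 4.12 (cv2) and the standard library are available. Lean on these libraries where they do the work, as an engineer would, in place of code of your own. Each camera call takes 0.05 s, during which the arm holds its last target. There are 200 camera calls.

TASK

Lift the larger of the two hanging metal flange rings up and off its hook, and lower it gently, standing on edge, into the slot of the check nest until it sits fully home. Then swing the nest's clamp arm over its centre and guide it down until its rubber pad rests on the top of the ring, without letting the arm drop or slam, and let go. Leave the smaller ring hanging and the other fittings where they are.

Things in the scene. Friction and masses are not known exactly. Their poses are not given: they have to be found in the camera images.
- ring: The larger hanging ring: bare aluminium flange ring with 8 small bolt holes, outer diameter 110 mm, bore 82 mm, 18 mm thick along its axis, about 0.25 kg. Origin at its centre (middle of the bore, mid-thickness). Its x axis is the ring's axis (level while it hangs, and also when seated); the ring stands in its own y-z plane. It hangs with the top of its bore on the hook of the first stand.
- small_ring: The smaller hanging ring, same make: outer diameter 84 mm, bore 58 mm, 18 mm thick, 6 bolt holes. Origin at its centre, x along its axis. Hangs on an identical stand; it stays there.
- large_hook (a point): Centreline of the hook rod the larger ring hangs on, 200 mm above the table, in or within 6 mm of the ring's middle plane; axes are the stand's. The 12 mm rod is level along x, from the post (at +x) to 30 mm at -x, then turns up: its tip is 45 mm at -x, its top 28 mm above the centreline. Lift the ring 30 to 60 mm, then take it out towards -x.
- stand_large: Screwed-down steel stand of the larger ring; origin on the table under the hook point. Base 130 x 100 x 12 mm; upright post 18 mm thick at x = 50 mm, 210 mm high; hook towards -x. The smaller ring's stand is identical.
- small_hook (a point): The same point on the stand of the smaller ring.
- nest: Screwed-down steel check nest, base 145 x 120 x 12 mm, origin on the table under the seat. Its x is the seated ring's axis. A slot along y, 22 mm wide between two plates 60 mm long, takes the bottom of the ring on edge; lips flare it to 34 mm at 68 mm above the table. Two sloped pads in it cradle the ring. Clamp cheeks stand at x = 52 to 78 mm, 157 mm high, 36 mm wide.
- nest_seat (a point): Where the centre of the fully seated ring lies: 75 mm above the table, the middle of the slot; axes are the nest's. The seated ring's bottom is 20 mm above the table and its top 130 mm.
- clamp_hinge (a point): Middle of the clamp arm's hinge pin, 65 mm at +x of the seat, 145 mm above the table; axes are the nest's. The arm swings in the nest's x-z plane.
- clamp_grip (a point): Middle of the black rubber handle of the clamp arm, 105 mm from the hinge pin. The handle is a round grip 18 mm thick and 50 mm long on the arm's axis (80 to 130 mm from the hinge); the arm is a 14 mm square bar, with a round rubber pad 18 mm wide under it 65 mm from the hinge, its face 15 mm from the arm's centreline.
- clamp_arm (a joint): Angle of the clamp arm in rad: 0 is fully open, leaning 0.3 rad back from vertical towards the nest's +x; 0.3 is upright; 1.87 is level, pointing to the nest's -x, where its pad rests on the top of a seated ring. A stiff hinge: the arm stays put near upright and falls by its weight beyond about 0.8.
- reducer: Red painted pipe reducer standing upright, 68 mm wide at its foot, 95 mm high; bystander. Origin under its centre.
- ferrules: Stack of stainless ferrules held as one piece, 60 mm wide, 100 mm high; bystander. Origin under its centre.
- gasket_ring: Red coupling ring lying flat, 80 mm wide, 20 mm high; bystander. Origin under its centre.
- wrench: Steel wrench lying on the table, 150 mm long along its x; bystander.
- valve: Stainless ball valve 130 mm long with a blue lever plate, 90 mm high; bystander. Origin under its centre.
- tee_cap: Red domed pipe cap, 90 mm wide, 54 mm high; bystander. Origin under its centre.
Mind the look-alikes: they are no part of the job. What is shaped like the stand_large but white is not meant. Leave any blue look-alike of the ring alone.

How it is judged:
By the outcome, as a careful person would: the job done as asked, in the order asked, and still so for the second after the job is handed in, with the robot touching nothing.
It also fails if it takes over 64 s, if anything falls off the work surface, if the arm or the gripper's body presses on something with over 40 N, if the wrist force passes 120 N, or if a joint passes its speed limit or range.

## Working session

There is one attempt and no reset: what is moved stays moved. The work goes in short steps, Python scripts to look and compute and a shell command to move; the robot and the scene stay as the last step left them, time stands still between calls to the robot, and variables do not carry over. Pictures are saved under pics/ and viewed, about 8 in all and at most 12, crops included, and the job is handed in when it is done.

```bash
mkdir -p pics; cat > h.py <<'E'
import numpy as np, cv2
from workcell import bot
def snap(n,f=None):
    p,d=bot.camera(n)
    if f: cv2.imwrite('pics/'+f,p[:,:,::-1])
    return p,d
def cloud(n,d,obs=None):
    m=bot.camera_model(n); v,u=np.mgrid[:384,:512]
    P=np.stack([(u-m['cx'])/m['fx']*d,(v-m['cy'])/m['fy']*d,d],-1)
    if 'rvec' in m:
        R=cv2.Rodrigues(np.array(m['rvec'],float))[0]; return (P-np.array(m['tvec']).ravel())@R
    T=np.array(m['tool_from_camera']); P=P@T[:3,:3].T+T[:3,3]
    from scipy.spatial.transform import Rotation as Ro
    return P@Ro.from_euler('xyz',obs['tcp_rot'],degrees=True).as_matrix().T+obs['ee_pos']
E
python3 - <<'E'
from h import *
print(bot.get_obs())
out=[]
for c in ('side','top'):
    p,d=snap(c); out.append(p); W=cloud(c,d); np.save(c+'.npy',W)
    m=bot.camera_model(c);R=cv2.Rodrigues(np.array(m['rvec'],float))[0];print(c,-R.T@np.array(m['tvec']).ravel())
    for l in ('ring','small_ring','stand_large','nest','clamp_grip','clamp_arm'):
        for r in bot.regions_of(c,l)[:4]:
            k=r['pixels']&(d>0); q=W[k]
            if len(q): print(c,l,round(r['conf'],2),np.round(r['point']),k.sum(),np.round(np.median(q,0),3),np.round(np.percentile(q,3,axis=0),3),np.round(np.percentile(q,97,axis=0),3))
cv2.imwrite('pics/a.png',out[0][:,:,::-1]);cv2.imwrite('pics/b.png',out[1][:,:,::-1])
E
```

```text
{'time': 0.0, 'q': array([ 7.07029571e+01,  5.01101497e+00,  1.00344945e+01,  9.50995273e+01,
       -1.52682260e-04,  8.99999811e+01]), 'qd': array([ 0.0463782 ,  0.03401042, -0.07483149,  0.01402172, -0.00834816,
        0.05850104]), 'joint_efforts': array([-4.70951636e-04, -5.20390606e+01,  4.64803219e+01,  1.63072301e-02,
        2.56154999e-05, -3.57394200e-06]), 'ee_pos': array([0.18168115, 0.51888348, 0.23058425]), 'tcp_rot': array([-9.00001527e+01,  7.60477475e-02,  7.07029760e+01]), 'wrist_force': array([-0.48572181, -0.07367556,  0.03276779]), 'torque': array([-0.05550843, -0.07151587,  0.0188591 ]), 'opening': 0.08560137944981301}
side [ 0.03568776 -1.12720216  1.16396283]
side ring 0.73 [243. 310.] 445 [ 0.535 -0.281  0.176] [ 0.521 -0.323  0.001] [ 0.583 -0.192  0.218]
side ring 0.57 [252. 366.] 242 [ 0.72  -0.296  0.082] [ 0.702 -0.318  0.011] [ 0.754 -0.234  0.107]
side stand_large 0.85 [278. 318.] 1426 [ 0.569 -0.284  0.011] [ 0.498 -0.326 -0.001] [ 0.622 -0.219  0.206]
side stand_large 0.66 [328. 233.] 1924 [ 0.265 -0.372  0.011] [ 0.198 -0.415 -0.   ] [ 0.322 -0.30
[... 730 characters left out ...]
219]
top stand_large 0.63 [187. 327.] 595 [ 0.54  -0.269  0.012] [ 0.498 -0.316  0.005] [ 0.624 -0.224  0.213]
top stand_large 0.63 [265. 352.] 941 [ 0.256 -0.36   0.012] [ 0.201 -0.402  0.006] [ 0.32  -0.314  0.209]
top nest 0.78 [177. 192.] 1211 [0.557 0.257 0.014] [0.49  0.203 0.005] [0.621 0.315 0.235]
top clamp_grip 0.67 [191. 329.] 683 [ 0.543 -0.27   0.012] [ 0.498 -0.322  0.002] [ 0.631 -0.224  0.216]
top clamp_grip 0.57 [150. 179.] 100 [0.601 0.263 0.224] [0.59  0.257 0.151] [0.614 0.273 0.275]
top clamp_arm 0.68 [149. 183.] 99 [0.602 0.263 0.224] [ 0.59   0.257 -0.001] [0.686 0.323 0.274]
top clamp_arm 0.51 [134. 230.] 295 [0.712 0.112 0.061] [0.695 0.085 0.005] [0.746 0.141 0.097]
```

View pics/a.png

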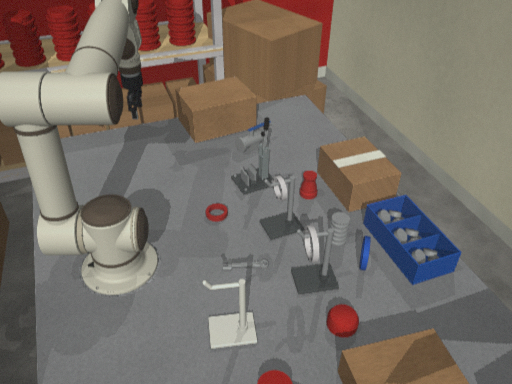

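View pics/b.png

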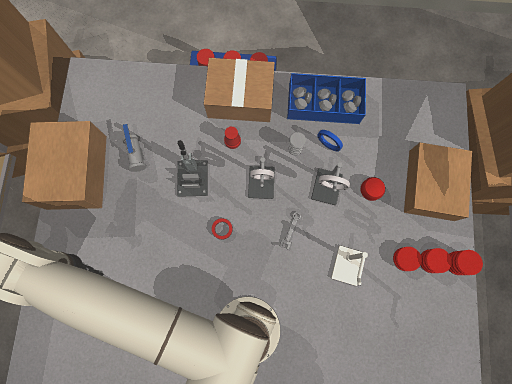

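The side view shows the larger ring on the grey stand at about (243,312), the small ring at (187,282) and the nest at (180,258). The white stand at (330,233) and the blue ring at (252,365) are decoys. Next I fit poses.

```bash
python3 - <<'E'
import numpy as np,cv2
S=np.load('side.npy').reshape(-1,3);T=np.load('top.npy').reshape(-1,3)
def box(P,c,r): return P[(abs(P[:,:2]-c)<r).all(1)]
for n,c in (('stand',(.56,-.27)),('nest',(.56,.255)),('small',(.56,-.01))):
    for nm,C in (('side',S),('top',T)):
        q=box(C,c,.1); b=q[(q[:,2]>.008)&(q[:,2]<.016)]
        print(n,nm,len(b),cv2.minAreaRect((b[:,:2]*1000).astype(np.float32)))
# post tops, ring pts
for nm,C in (('side',S),('top',T)):
    q=box(C,(.56,-.27),.1); 
    r=q[(q[:,2]>.1)]
    print(nm,np.round(r[np.argsort(r[:,2])][:: max(1,len(r)//45)],3).tolist())
    g=box(C,(.56,.255),.12)
    for a,b in ((.05,.075),(.14,.16),(.16,.3)):
        k=g[(g[:,2]>a)&(g[:,2]<b)]; print('nest',a,len(k),np.round(k.mean(0),3), cv2.minAreaRect((k[:,:2]*1000).astype(np.float32)))
E
```

```text
stand side 759 ((560.6018676757812, -275.4705505371094), (103.40818786621094, 130.58627319335938), 79.71037292480469)
stand top 414 ((555.1228637695312, -270.39306640625), (131.86737060546875, 166.3828887939453), 62.09623336791992)
nest side 289 ((542.9777221679688, 253.96063232421875), (173.93063354492188, 125.99195861816406), 5.869812965393066)
nest top 552 ((556.8895263671875, 266.8616943359375), (144.74119567871094, 134.582763671875), 4.5743513107299805)
small side 486 ((549.379638671875, -17.107650756835938), (149.1769561767578, 108.59635925292969), 4.037663459777832)
small top 412 ((556.8422241210938, -7.322265625), (150.4335479736328, 153.00930786132812), 22.26227378845215)
side [[0.585, -0.284, 0.1], [0.587, -0.285, 0.109], [0.585, -0.287, 0.117], [0.588, -0.287, 0.12], [0.532, -0.252, 0.122], [0.595, -0.285, 0.124], [0.588, -0.285, 0.126], [0.524, -0.294, 0.129], [0.537, -0.252, 0.13], [0.525, -0.298, 0.133], [0.521, -0.313, 0.137], [0.581, -0.283, 0.139], [0.538, -0.234, 0.142], [0.552, -0.234, 0.145], [0.534, -0.323, 0.151], [0.583, -0.282, 0.155], [0.583, -0.282, 0.159], 
[... 1934 characters left out ...]
0.297, 0.211], [0.528, -0.266, 0.212], [0.544, -0.256, 0.213], [0.6, -0.278, 0.213], [0.509, -0.26, 0.214], [0.528, -0.283, 0.215], [0.535, -0.286, 0.216], [0.547, -0.255, 0.216], [0.545, -0.275, 0.217], [0.509, -0.266, 0.218], [0.53, -0.272, 0.22], [0.494, -0.262, 0.221], [0.503, -0.261, 0.225]]
nest 0.05 127 [0.548 0.257 0.063] ((559.744873046875, 260.47015380859375), (97.64354705810547, 59.487030029296875), 6.329067230224609)
nest 0.14 53 [0.597 0.263 0.152] ((596.4668579101562, 264.3379821777344), (23.13006591796875, 44.96355056762695), 16.53514862060547)
nest 0.16 93 [0.601 0.263 0.231] ((603.0624389648438, 264.84881591796875), (17.231657028198242, 28.83608055114746), 88.32460021972656)
```

```bash
python3 -m jog '[[0,0,0,2,0,0,-1],[0,1,-1,4,0,0,-2.6],[0,2.5,-2.2,6,0,0,-4.2],[0,4,-3.5,7,0,0,-5.9],[0,5.5,-4.8,7.6,0,0,-7.6]]'; python3 -c "
from h import *
m=bot.camera_model('wrist');print(m)"; python3 -m jog '[[0,1.5,-1.3,0,0,0,-1.4],[0,3,-2.6,0,0,0,-2.8],[0,4.5,-3.9,0,0,0,-4.2],[0,6,-5.2,0,0,0,-5.5],[0,6.3,-6,0,0,0,-5.5]]'
```

```text
time: 1.2
ee_pos: [0.2951, 0.4196, 0.4091]
tcp_rot: [-89.9, -0.1, 32.4]
wrist_force: [0.7, 0.9, -0.5]
opening: 0.0854
{'fx': 294.0105817888612, 'fy': 294.0105817888612, 'cx': 256.784362956943, 'cy': 190.75787281502244, 'tool_from_camera': array([[ 9.99999932e-01, -1.83558521e-04, -3.19977382e-04,
         2.63273669e-04],
       [ 2.54247677e-04, -2.85521093e-01,  9.58372391e-01,
        -1.43083133e-01],
       [-2.67277711e-04, -9.58372408e-01, -2.85521027e-01,
         7.35133193e-02],
       [ 0.00000000e+00,  0.00000000e+00,  0.00000000e+00,
         1.00000000e+00]])}
time: 1.7
ee_pos: [0.455, 0.2681, 0.4057]
tcp_rot: [-90.1, 0.1, 4.8]
wrist_force: [0.0, 0.5, -1.7]
opening: 0.0856
```

```bash
python3 - <<'E'
from h import *
o=bot.get_obs();p,d=snap('wrist','w1.png');W=cloud('wrist',d,o);np.save('w1.npy',W)
for l in ('nest','clamp_arm','clamp_grip'):
    for r in bot.regions_of('wrist',l)[:2]:
        q=W[r['pixels']&(d>0)]
        print(l,r['conf'],np.round(np.percentile(q,[3,50,97],axis=0),3).tolist())
q=W.reshape(-1,3);q=q[(abs(q[:,:2]-[.56,.257])<.1).all(1)]
for a,b in ((.008,.016),(.05,.075),(.06,.075),(.14,.16),(.155,.165),(.18,.3)):
    k=q[(q[:,2]>a)&(q[:,2]<b)]
    if len(k)>5: print(a,b,len(k),np.round(k.mean(0),3),cv2.minAreaRect((k[:,:2]*1000).astype(np.float32)))
E
```

```text
nest 0.91 [[0.49, 0.21, 0.01], [0.578, 0.272, 0.014], [0.617, 0.321, 0.273]]
clamp_arm 0.73 [[0.59, 0.26, 0.151], [0.601, 0.271, 0.238], [0.616, 0.278, 0.275]]
clamp_grip 0.73 [[0.59, 0.237, 0.001], [0.601, 0.271, 0.238], [0.673, 0.278, 0.275]]
0.008 0.016 3431 [0.55  0.271 0.012] ((556.810791015625, 264.54693603515625), (144.306396484375, 119.95767974853516), 5.685194492340088)
0.05 0.075 702 [0.545 0.265 0.064] ((560.35498046875, 264.8143615722656), (98.9384765625, 60.07596969604492), 5.553255081176758)
0.06 0.075 501 [0.543 0.265 0.067] ((560.06103515625, 264.7588195800781), (98.34260559082031, 60.02229690551758), 5.553255081176758)
0.14 0.16 387 [0.596 0.272 0.153] ((598.78759765625, 268.52886962890625), (25.874879837036133, 44.069766998291016), 5.707605838775635)
0.155 0.165 225 [0.597 0.272 0.158] ((598.5988159179688, 269.2303161621094), (25.73516845703125, 34.85313034057617), 4.797656059265137)
0.18 0.3 1002 [0.602 0.271 0.243] ((603.551513671875, 269.47991943359375), (29.496448516845703, 17.671323776245117), 7.7254838943481445)
```

View pics/w1.png

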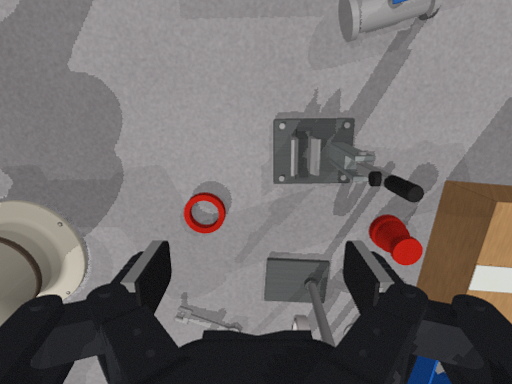

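The wrist view shows the nest base at about (315,150), its slot near (305,155) and the clamp arm leaning back to (403,187). Now I take the slot middle from the same cloud.

```bash
python3 - <<'E'
import numpy as np
q=np.load('w1.npy').reshape(-1,3);a=np.radians(5.65);R=np.array([[np.cos(a),-np.sin(a)],[np.sin(a),np.cos(a)]])
l=(q[:,:2]-[.5339,.2626])@R
k=(abs(l)<[.05,.022]).all(1)&(q[:,2]>0.005)
for x in np.arange(-.045,.05,.003):
    s=k&(abs(l[:,0]-x)<.0015)
    if s.sum(): print(round(x*1000),s.sum(),np.round(np.percentile(q[s,2],[10,50,90])*1000))
T=np.load('top.npy').reshape(-1,3)
l=(T[:,:2]-[.5339,.2626])@R
for z0,z1,nm in ((.055,.075,'lips'),(.15,.162,'cheek')):
    s=(abs(l-[.02,0])<[.07,.04]).all(1)&(T[:,2]>z0)&(T[:,2]<z1);print(nm,np.round(l[s].min(0)*1e3),np.round(l[s].max(0)*1e3))
# stand post/hook from top+side in stand frame
E
```

```text
-45 48 [11. 12. 14.]
-42 67 [ 12. 486. 487.]
-39 222 [ 12. 486. 487.]
-36 1327 [424. 441. 456.]
-33 162 [ 12. 457. 480.]
-30 129 [ 12. 474. 477.]
-27 291 [ 14. 471. 472.]
-24 741 [430. 471. 472.]
-21 715 [ 69. 472. 473.]
-18 1296 [465. 474. 490.]
-15 884 [465. 475. 478.]
-12 476 [464. 476. 479.]
-9 215 [476. 476. 479.]
-6 41 [475. 476. 477.]
-3 37 [11. 13. 14.]
0 36 [11. 12. 13.]
3 43 [12. 12. 13.]
6 37 [11. 12. 13.]
9 38 [11. 12. 13.]
12 157 [13. 41. 57.]
15 63 [59. 61. 63.]
18 67 [64. 67. 70.]
21 45 [68. 69. 70.]
24 22 [67. 68. 69.]
36 21 [11. 12. 13.]
39 41 [11. 12. 13.]
42 42 [11. 12. 14.]
45 36 [11. 12. 13.]
48 40 [11. 12. 13.]
lips [-23. -33.] [60. 25.]
cheek [ 54. -27.] [77. 13.]
```

```bash
python3 -m jog '[[0,0,-2,0,0,0,-1],[0,0,-4,0,0,0,-2],[0,0,-6,0,0,0,-3],[0,0,-8,0,0,0,-3.3],[0,0.4,-10,0,0,0,-3.3]]' ; python3 -m jog '[[0,0,-2,0,0,0,0],[0,0,-4,0,0,0,0],[0,0,-6,0,0,0,0],[0,0,-8,0,0,0,0],[0,0,-8.4,0,0,0,0]]'
```

```text
time: 2.4
ee_pos: [0.4606, 0.0209, 0.408]
tcp_rot: [-90.0, -0.1, -11.2]
wrist_force: [0.9, 0.2, -0.1]
opening: 0.0858
time: 2.9
ee_pos: [0.4619, -0.1915, 0.4062]
tcp_rot: [-90.0, 0.0, -11.4]
wrist_force: [-0.1, -0.2, -1.1]
opening: 0.0855
```

```bash
python3 - <<'E'
from h import *
o=bot.get_obs();p,d=snap('wrist','w2.png');W=cloud('wrist',d,o);np.save('w2.npy',W)
for l in ('ring','stand_large'):
    for r in bot.regions_of('wrist',l)[:3]:
        q=W[r['pixels']&(d>0)]
        print(l,r['conf'],r['point'],np.round(np.percentile(q,[3,50,97],axis=0),3).tolist())
q=W.reshape(-1,3);q=q[(abs(q[:,:2]-[.56,-.27])<.1).all(1)&(q[:,2]<.3)]
for a,b in ((.008,.016),(.198,.213),(.208,.214),(.214,.23)):
    k=q[(q[:,2]>a)&(q[:,2]<b)]
    if len(k)>5: print(a,b,len(k),np.round(k.mean(0),3),cv2.minAreaRect((k[:,:2]*1000).astype(np.float32)))
E
```

```text
ring 0.87 [202.6, 325.8] [[0.522, -0.311, 0.077], [0.538, -0.26, 0.201], [0.553, -0.215, 0.22]]
ring 0.85 [164.8, 433.5] [[0.704, -0.31, 0.0], [0.737, -0.266, 0.073], [0.774, -0.224, 0.109]]
stand_large 0.73 [181.7, 307.2] [[0.498, -0.309, 0.01], [0.557, -0.266, 0.013], [0.623, -0.221, 0.217]]
stand_large 0.68 [245.9, 181.5] [[0.212, -0.409, 0.009], [0.29, -0.358, 0.013], [0.323, -0.307, 0.21]]
stand_large 0.55 [33.5, 287.2] [[0.498, -0.059, 0.01], [0.544, -0.024, 0.012], [0.621, 0.028, 0.1]]
0.008 0.016 2336 [ 0.553 -0.259  0.012] ((561.4613647460938, -270.89923095703125), (99.12278747558594, 129.75477600097656), 79.42745971679688)
0.198 0.213 1058 [ 0.553 -0.264  0.207] ((548.3875122070312, -262.26123046875), (84.42256927490234, 80.58982849121094), 23.204273223876953)
0.208 0.214 441 [ 0.557 -0.266  0.211] ((551.40771484375, -267.34326171875), (78.47592163085938, 73.95219421386719), 27.723827362060547)
0.214 0.23 721 [ 0.531 -0.264  0.219] ((519.7081298828125, -263.7799377441406), (52.47730255126953, 54.91458511352539), 79.13893127441406)
```

View pics/w2.png

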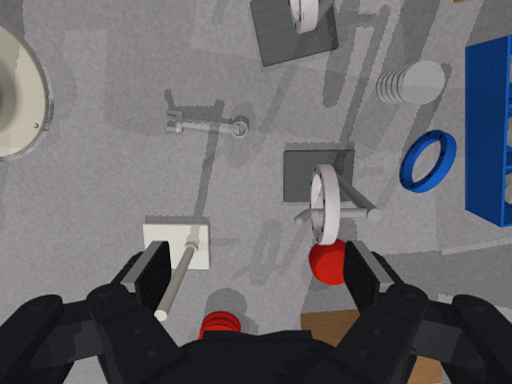

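The wrist view shows the ring at (325,205), the hook tip at (300,217) and the post at (375,213), with the blue decoy apart at (428,160). Now the ring's plane and centre.

```bash
python3 - <<'E'
import numpy as np
from scipy.optimize import least_squares
q=np.load('w2.npy').reshape(-1,3);c=np.array([.5385,-.267]);
q=q[(np.linalg.norm(q[:,:2]-c,axis=1)<.062)&(q[:,2]>.11)&(q[:,2]<.226)]
# ring surface model: axis yaw a, center; signed distance to annular box
def dist(p,q):
    a=p[3];ax=np.array([np.cos(a),np.sin(a)])
    l=(q[:,:2]-p[:2])@ax; y=(q[:,:2]-p[:2])@np.array([-ax[1],ax[0]]); r=np.hypot(y,q[:,2]-p[2])
    dx=abs(l)-.009; dr=abs(r-.048)-.007
    return np.where((dx>0)|(dr>0),np.hypot(np.maximum(dx,0),np.maximum(dr,0)),np.maximum(dx,dr)),l,r
best=None
for a0 in (-20,-10,0,10):
  for x0 in(.53,.538,.546):
    s=least_squares(lambda p:dist(p,q)[0],[x0,-.267,.165,np.radians(a0)],loss='cauchy',f_scale=.0015)
    if best is None or s.cost<best.cost: best=s
p=best.x;d,l,r=dist(p,q);print(best.cost,np.round(p[:3],4),np.degrees(p[3]),len(q),(abs(d)<.003).mean())
# hook post & tip
Q=np.load('w2.npy').reshape(-1,3)
R=lambda P,a:(P[:,:2]-p[:2])@np.array([[np.cos(a),-np.sin(a)],[np.sin(a),np.cos(a)]])
L=R(Q,np.radians(-10.6));k=(abs(L)<[.1,.08]).all(1)&(Q[:,2]>.17)&(Q[:,2]<.24)
for x in np.arange(-.06,.08,.005):
    s=k&(abs(L[:,0]-x)<.0025)&(abs(L[:,1])<.02)
    if s.sum():print(round(x*1e3),s.sum(),np.round(np.median(L[s,1])*1e3),np.round(np.percentile(Q[s,2],[5,95])*1e3))
E
```

```text
0.007000172659035103 [ 0.5381 -0.2676  0.1651] -10.657429051645469 3012 0.6623505976095617
-45 33 1.0 [222. 228.]
-40 44 3.0 [219. 229.]
-35 42 4.0 [212. 227.]
-30 38 4.0 [205. 219.]
-25 31 3.0 [202. 211.]
-20 38 2.0 [199. 207.]
-15 40 3.0 [200. 207.]
-10 143 2.0 [203. 220.]
-5 135 3.0 [216. 221.]
0 123 2.0 [216. 221.]
5 125 2.0 [216. 220.]
10 28 3.0 [216. 220.]
15 36 2.0 [201. 207.]
20 41 2.0 [201. 207.]
25 39 1.0 [201. 207.]
30 36 2.0 [201. 207.]
35 37 3.0 [201. 207.]
40 37 2.0 [202. 207.]
45 92 3.0 [173. 211.]
50 117 7.0 [173. 211.]
55 90 6.0 [175. 211.]
60 44 0.0 [195. 212.]
65 4 0.0 [210. 210.]
```

```bash
python3 -m jog '[[0.5,0.4,-2,0,1.6,-0.3,0],[0.5,0.8,-4,0,3.2,-0.6,0],[0.5,1.2,-6,-0.5,4.8,-0.9,0],[0.5,1.6,-7.5,-2,6.4,-1.2,0],[0.5,2.08,-8.1,-3.8,8,-1.5,0]]'; python3 -m jog '[[0.5,0,0,-0.7,0.85,-0.16,0],[0.5,0,0,-0.7,0.85,-0.16,0]]';python3 -c "
from h import *
print(bot.get_obs()['q'])"
```

```text
time: 3.55
ee_pos: [0.5453, -0.3898, 0.295]
tcp_rot: [-57.3, -2.6, -12.9]
wrist_force: [0.7, -0.1, 11.2]
opening: 0.0425
time: 3.75
ee_pos: [0.5429, -0.3906, 0.2643]
tcp_rot: [-52.5, -1.4, -13.2]
wrist_force: [0.3, 0.6, 0.8]
opening: 0.0424
[-48.26778388  49.6570226   67.29117452 130.40378073  30.62088157
  48.19173305]
```

The -y lean runs joint 4 to its limit. I'll back off and grip from the +y side instead, with the tool flipped 180° so the camera stays on top.

```bash
python3 -m jog '[[0.5,0,0,2,-1.7,0.3,0],[0.5,-0.5,0,4,-3.4,0.6,0],[0.5,-1.2,2,5.5,-5.1,0.9,0],[0.5,-1.7,4,6,-6.8,1.2,0],[0.5,-1.7,6,6,-8.5,1.6,0]]'; python3 -m jog '[[0.5,0,1.5,0,-0.35,0.06,1.6],[0.5,0,3,0,-0.35,0.06,3.2],[0.5,0,4.5,0,-0.35,0.06,4.9]]';python3 -c "
from h import *
print(bot.get_obs()['q'])"
```

```text
time: 4.25
ee_pos: [0.5001, -0.261, 0.4333]
tcp_rot: [-92.4, -4.4, -11.1]
wrist_force: [1.4, 0.6, 0.7]
opening: 0.0427
time: 4.55
ee_pos: [0.4992, -0.1468, 0.4315]
tcp_rot: [-94.0, -3.7, 14.0]
wrist_force: [0.8, -0.0, 0.1]
opening: 0.0426
[-15.49250697   6.02775381  34.78069367 113.58559507  -1.62831955
  60.56883156]
```

```bash
python3 -m jog '[[0.5,0,0,0,0,0,1.7],[0.5,0,0,0,0,0,3.4],[0.5,0,0,0,0,0,5.1],[0.5,0,0,0,0,0,6.8],[0.5,0,0,0,0,0,8.5]]';python3 -m jog '[[0.5,0,0,0,0,0,1.7],[0.5,0,0,0,0,0,3.4],[0.5,0,0,0,0,0,5.1],[0.5,0,0,0,0,0,6.8],[0.5,0,0,0,0,0,8.5]]';python3 -m jog '[[0.5,0,0,0,0,0,1.7],[0.5,0,0,0,0,0,3.4],[0.5,0,0,0,0,0,5.1],[0.5,0,0,0,0,0,6.8],[0.5,0,0,0,0,0,8.5]]'
cat >> h.py <<'E'
from scipy.spatial.transform import Rotation as Ro
def need(pos,rpy):
    o=bot.get_obs();a=Ro.from_euler('xyz',o['tcp_rot'],degrees=True);b=Ro.from_euler('xyz',rpy,degrees=True)
    print('shift',np.round((np.array(pos)-o['ee_pos'])/.025,2),'turn',np.round(np.degrees((b*a.inv()).as_rotvec())/5,2),'q',np.round(o['q'],1),'F',np.round(o['wrist_force'],1),'z',np.round(o['ee_pos'],4),'t',o['time'])
E
python3 -c "
from h import *
need([.558,-.162,.2725],[-45,0,169.35]); need([.558,-.162,.2725],[-90,0,169.35])"
```

```text
time: 5.05
ee_pos: [0.4998, -0.1487, 0.4311]
tcp_rot: [-94.3, -3.2, 56.5]
wrist_force: [0.7, -0.9, -0.2]
opening: 0.0426
time: 5.55
ee_pos: [0.4998, -0.1488, 0.431]
tcp_rot: [-94.2, -2.6, 99.0]
wrist_force: [0.2, -1.0, 0.4]
opening: 0.0425
time: 6.05
ee_pos: [0.4999, -0.1488, 0.4308]
tcp_rot: [-93.7, -2.3, 141.4]
wrist_force: [-0.0, -0.5, 0.1]
opening: 0.0428
shift [ 2.33 -0.53 -6.33] turn [-9.12  3.7   5.43] q [-18.9  13.3  43.2 120.9   4.2 -70.3] F [-0.  -0.5  0.1] z [ 0.4999 -0.1488  0.4308] t 6.05
shift [ 2.33 -0.53 -6.33] turn [-0.87 -0.11  5.59] q [-18.9  13.3  43.2 120.9   4.2 -70.3] F [-0.  -0.5  0.1] z [ 0.4999 -0.1488  0.4308] t 6.05
```

```bash
python3 -m jog '[[0.5,0.4,0,-1,-1.3,0.53,0.78],[0.5,0.8,-0.1,-2,-2.6,1.06,1.55],[0.5,1.2,-0.2,-3,-3.9,1.6,2.33],[0.5,1.6,-0.3,-4,-5.2,2.1,3.1],[0.5,2,-0.4,-5,-6.5,2.65,3.88]]';python3 -c "
from h import *
need([.558,-.162,.2725],[-45,0,169.35])"
```

```text
time: 6.55
ee_pos: [0.5524, -0.1592, 0.3061]
tcp_rot: [-58.8, 2.4, 160.8]
wrist_force: [0.7, -1.1, 0.1]
opening: 0.0424
shift [ 0.22 -0.11 -1.35] turn [-2.54  1.16  1.64] q [ -1.6  14.9  25.  108.3 -30.3 -69.5] F [ 0.7 -1.1  0.1] z [ 0.5524 -0.1592  0.3061] t 6.55
```

```bash
python3 -m jog '[[0.5,0.1,-0.05,-0.6,-1.3,0.6,0.8],[0.5,0.22,-0.11,-1.35,-2.54,1.16,1.64],[0.5,0.22,-0.11,-1.35,-2.54,1.16,1.64],[0.5,0.22,-0.11,-1.35,-2.54,1.16,1.64]]';python3 - <<'E'
from h import *
o=bot.get_obs();p,d=snap('wrist','w3.png');W=cloud('wrist',d,o);np.save('w3.npy',W)
need([.5422,-.2454,.1876],[-45,0,169.35])
from scipy.optimize import least_squares
c=np.array([.538,-.2676]);q=W.reshape(-1,3)
q=q[(np.linalg.norm(q[:,:2]-c,axis=1)<.062)&(q[:,2]>.105)&(q[:,2]<.226)]
def dist(p):
    ax=np.array([np.cos(p[3]),np.sin(p[3])]);l=(q[:,:2]-p[:2])@ax;y=(q[:,:2]-p[:2])@[-ax[1],ax[0]];r=np.hypot(y,q[:,2]-p[2])
    dx=abs(l)-.009;dr=abs(r-.048)-.007
    return np.where((dx>0)|(dr>0),np.hypot(np.maximum(dx,0),np.maximum(dr,0)),np.maximum(dx,dr))
s=least_squares(dist,[.538,-.2676,.165,-.186],loss='cauchy',f_scale=.0015);print(len(q),s.x[:3],np.degrees(s.x[3]),(abs(s.fun)<.003).mean())
E
```

```text
time: 6.95
ee_pos: [0.5576, -0.1625, 0.2699]
tcp_rot: [-45.3, -0.3, 168.9]
wrist_force: [-0.2, 0.0, 0.9]
opening: 0.0425
shift [-0.62 -3.28 -3.3 ] turn [-0.07 -0.03  0.1 ] q [  3.2  15.9  17.3 105.4 -42.9 -70.2] F [ 0.1 -0.4  0.4] z [ 0.5578 -0.1634  0.2701] t 7.0
4457 [ 0.53977744 -0.26844218  0.16519411] -10.08304413180705 0.5180614763293695
```

View pics/w3.png

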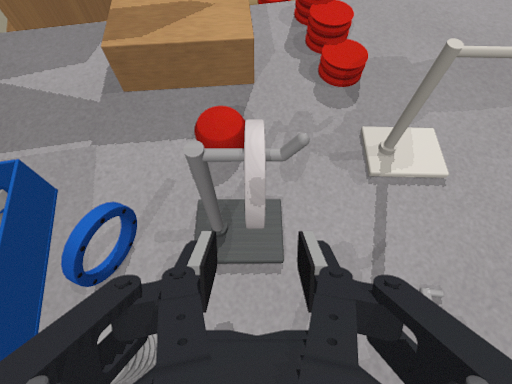

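The ring edge lies centrally between the fingers (column 256). Go in and grip.

```bash
python3 -m jog '[[0.5,-0.2,-1,-1,0,0,0],[0.5,-0.35,-1.9,-1.9,0,0,0],[0.5,-0.47,-2.6,-2.6,0,0,0],[0.5,-0.55,-3.1,-3.1,0,0,0],[0.5,-0.58,-3.3,-3.3,0,0,0]]'; python3 -m jog '[[0.5,0,0,0,0,0,0],[0.7,0,0,0,0,0,0],[0.85,0,0,0,0,0,0],[1,0,0,0,0,0,0],[1,0,0,0,0,0,0]]' 60; python3 -m jog '[[1,0,0,0,0,0,0],[1,0,0,0,0,0,0],[1,0,0,0,0,0,0]]';python3 -c "
from h import *
need([.5432,-.2458,.1877],[-45,0,169.35])"
```

```text
time: 7.5
ee_pos: [0.5429, -0.2487, 0.1851]
tcp_rot: [-45.2, -0.4, 168.6]
wrist_force: [0.6, -0.2, 0.3]
opening: 0.0426
time: 8.0
ee_pos: [0.5436, -0.2469, 0.1835]
tcp_rot: [-45.0, -0.7, 168.9]
wrist_force: [-0.4, 2.3, 6.9]
opening: 0.0169
time: 8.3
ee_pos: [0.5436, -0.2469, 0.1836]
tcp_rot: [-45.0, -0.7, 168.9]
wrist_force: [1.5, 2.7, 7.0]
opening: 0.0172
shift [-0.02  0.04  0.17] turn [-0.03 -0.13  0.1 ] q [ -4.9  11.8   3.1  88.2 -44.5 -81.2] F [1.5 2.7 7. ] z [ 0.5436 -0.2469  0.1836] t 8.3
```

```bash
python3 -m jog '[[1,0,0,0.3,0,0,0],[1,0,0,0.7,0,0,0],[1,0,0,1.2,0,0,0],[1,0,0,1.7,0,0,0],[1,0,0,1.9,0,0,0]]'; python3 - <<'E'
from h import *
o=bot.get_obs();print(o['ee_pos'],o['wrist_force'],o['opening']);p,d=snap('wrist','w4.png')
E
```

```text
time: 8.8
ee_pos: [0.5432, -0.2473, 0.2318]
tcp_rot: [-45.1, -0.7, 168.8]
wrist_force: [0.3, 0.6, -2.7]
opening: 0.0168
[ 0.54324818 -0.24727144  0.2317621 ] [ 0.32734612  0.63205417 -2.70824253] 0.01675707608529269
```

View pics/w4.png

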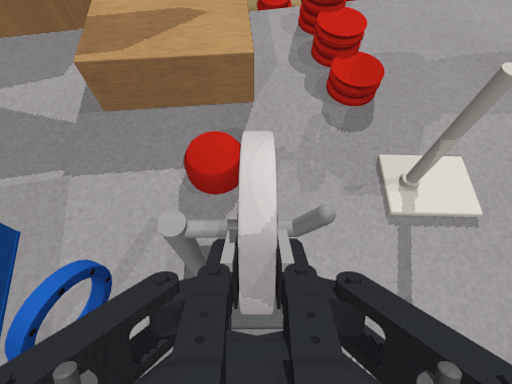

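The ring is held and lifted; the rod passes through mid-bore near (230,228). Now I take it out along -x', then up while rolling the tool upright.

```bash
python3 -m jog '[[1,-0.8,0.15,0,0,0,0],[1,-1.8,0.34,0,0,0,0],[1,-2.9,0.55,0,0,0,0],[1,-4,0.75,0,0,0,0],[1,-5,0.94,0,0,0,0]]'; python3 -m jog '[[1,0,0,1.2,1.4,-0.25,0],[1,-0.2,0.8,2.6,3,-0.5,0],[1,-0.3,2.2,3.8,4.6,-0.8,0],[1,-0.3,4,4,6.2,-1.1,0],[1,-0.3,5.8,4,7.8,-1.4,0]]';python3 -c "
from h import *
need([.45,.2626,.33],[-90,0,185.65])"
```

```text
time: 9.35
ee_pos: [0.4166, -0.2235, 0.2295]
tcp_rot: [-45.1, -0.8, 168.8]
wrist_force: [-0.8, 0.6, -2.1]
opening: 0.0168
time: 9.85
ee_pos: [0.4106, -0.0774, 0.3321]
tcp_rot: [-85.0, -1.1, 169.5]
wrist_force: [-0.1, 0.5, -3.7]
opening: 0.017
shift [ 1.58 13.6  -0.08] turn [ 0.99 -0.25  3.22] q [ -7.3  -8.1   8.7 108.1  -4.9 -86.8] F [-0.1  0.5 -3.7] z [ 0.4106 -0.0774  0.3321] t 9.85
```

```bash
python3 -m jog '[[1,0,1.9,0,0.2,0,0.7],[1,0,3.8,0,0.4,-0.1,1.4],[1,0,5.7,0,0.6,-0.15,2.1],[1,0,7.6,0,0.8,-0.2,2.8],[1,0,9.5,0,1,-0.25,3.22]]'; python3 -m jog '[[1,0.8,1.4,0,0,0,0],[1,1.8,2.7,0,0,0,0],[1,3,3.8,0,0,0,0],[1,4.2,4,-0.5,0,0,0],[1,4.9,4.1,-1.5,0,0,0]]';python3 -m jog '[[1,0,0,-0.5,0,0,0],[1,0,0,-0.5,0,0,0]]';python3 - <<'E'
from h import *
need([.534,.2626,.22],[-90,0,185.65])
o=bot.get_obs();p,d=snap('side','s5.png');W=cloud('side',d)
pw,dw=snap('wrist','w5.png');Ww=cloud('wrist',dw,o);pt,dt=snap('top');Wt=cloud('top',dt)
np.savez('r5.npz',s=W,w=Ww,t=Wt)
from scipy.optimize import least_squares
for nm,Q in (('side',W),('wrist',Ww),('top',Wt)):
    q=Q.reshape(-1,3); c=np.array(o['ee_pos'])-[0,0,.028]
    q=q[(np.linalg.norm(q-c,axis=1)<.062)&(abs(q[:,0]-c[0])<.02)&(q[:,2]<c[2]+.02)]
    def dist(p):
        ax=np.array([np.cos(p[3])*np.cos(p[4]),np.sin(p[3])*np.cos(p[4]),np.sin(p[4])]);l=(q-p[:3])@ax;r=np.sqrt(((q-p[:3])**2).sum(1)-l**2)
        dx=abs(l)-.009;dr=abs(r-.048)-.007
        return np.where((dx>0)|(dr>0),np.hypot(np.maximum(dx,0),np.maximum(dr,0)),np.maximum(dx,dr))
    if len(q)>30:
        s=least_squares(dist,[*c,.0986,0],loss='cauchy',f_scale=.0015);print(nm,len(q),np.round(s.x[:3]-o['ee_pos'],4),np.degrees(s.x[3:]),(abs(s.fun)<.003).mean())
a=np.hstack([p[100:260,180:340][:,:,::-1],pw[160:320,150:370][:,:,::-1]]);cv2.imwrite('pics/c5.png',cv2.resize(a,None,fx=2,fy=2))
E
```

```text
time: 10.35
ee_pos: [0.4099, 0.1605, 0.3298]
tcp_rot: [-89.7, -0.2, -174.2]
wrist_force: [0.7, -0.8, -1.8]
opening: 0.0172
time: 10.85
ee_pos: [0.535, 0.2625, 0.2919]
tcp_rot: [-89.7, -0.1, -174.2]
wrist_force: [0.5, 0.1, -2.5]
opening: 0.0173
time: 11.05
ee_pos: [0.5327, 0.2609, 0.2768]
tcp_rot: [-89.6, -0.5, -174.3]
wrist_force: [0.7, -0.9, -1.7]
opening: 0.0171
shift [ 0.05  0.07 -2.27] turn [ 0.09 -0.08 -0.01] q [ 26.2  13.2  24.5 101.9  -0.2 -69.5] F [ 0.7 -0.9 -1.7] z [0.5327 0.2609 0.2768] t 11.05
side 196 [ 0.0002 -0.0036 -0.0294] [ 4.45078678 -0.7611843 ] 0.7959183673469388
wrist 409 [-0.     -0.0019 -0.0292] [5.64777822 0.83394524] 1.0
```

View pics/c5.png

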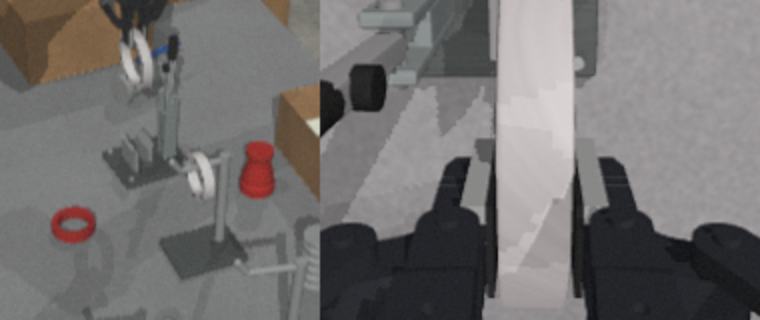

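The side crop shows the ring above the nest slot, and the wrist crop shows it straight in the jaws. Lower it to just above the lips.

```bash
python3 -m jog '[[1,0.05,0.15,-1,0.09,-0.08,0],[1,0.05,0.15,-2.2,0.09,-0.08,0],[1,0.05,0.15,-3.3,0.09,-0.08,0],[1,0.05,0.15,-4.2,0.09,-0.08,0],[1,0.05,0.15,-4.5,0.09,-0.08,0]]'; python3 - <<'E'
from h import *
need([.534,.2646,.1043],[-90,0,185.65])
o=bot.get_obs()
pw,dw=snap('wrist');q=cloud('wrist',dw,o).reshape(-1,3)
# slot lips in nest frame vs ring position, same camera
a=np.radians(5.65);R=np.array([[np.cos(a),-np.sin(a)],[np.sin(a),np.cos(a)]])
l=(q[:,:2]-[.534,.2626])@R
for nm,z0,z1,b in (('lips',.06,.072,.06),('ring',.08,.19,.02)):
    s=(abs(l[:,0])<b/1.5)&(abs(l[:,1])<.06)&(q[:,2]>z0)&(q[:,2]<z1)
    if nm=='ring': s&=(l[:,1]<-.02)|(l[:,1]>.02)
    if s.sum(): print(nm,s.sum(),np.round(np.percentile(l[s],[1,10,50,90,99],axis=0)*1e3,1).tolist()); print(np.histogram(l[s,0]*1e3,bins=range(-40,42,3)))
E
```

```text
time: 11.7
ee_pos: [0.5334, 0.2647, 0.1662]
tcp_rot: [-90.1, 0.2, -174.3]
wrist_force: [-0.5, 0.5, -2.4]
opening: 0.0172
shift [ 0.02 -0.01 -2.48] turn [-0.03  0.03 -0.01] q [ 26.4  10.2   8.7  88.3   0.1 -69.3] F [-0.5  0.5 -2.4] z [0.5334 0.2647 0.1662] t 11.7
lips 1154 [[-22.2, -31.1], [-20.8, -27.0], [18.0, -6.3], [23.4, 20.3], [24.8, 27.9]]
(array([  0,   0,   0,   0,   0,  28, 229, 180,   0,   0,   0,   0,   0,
         0,   0,   0,   0,   0,  64, 262, 244, 147,   0,   0,   0,   0,
         0]), array([-40, -37, -34, -31, -28, -25, -22, -19, -16, -13, -10,  -7,  -4,
        -1,   2,   5,   8,  11,  14,  17,  20,  23,  26,  29,  32,  35,
        38,  41]))
ring 3891 [[-9.3, -54.4], [-7.6, -50.6], [-0.6, -34.2], [6.5, 23.9], [8.1, 37.1]]
(array([  0,   0,   0,   0,   0,   0,   0,   0,   0,   0, 517, 659, 704,
       628, 677, 643,  63,   0,   0,   0,   0,   0,   0,   0,   0,   0,
         0]), array([-40, -37, -34, -31, -28, -25, -22, -19, -16, -13, -10,  -7,  -4,
        -1,   2,   5,   8,  11,  14,  17,  20,  23,  26,  29,  32,  35,
        38,  41]))
```

```bash
python3 -m jog '[[1,0.06,-0.04,-0.2,0,0,0],[1,0.06,-0.04,-0.5,0,0,0],[1,0.06,-0.04,-0.8,0,0,0],[1,0.06,-0.04,-1.1,0,0,0],[1,0.06,-0.04,-1.3,0,0,0]]'; python3 -m jog '[[1,0,0,-0.15,0,0,0],[1,0,0,-0.3,0,0,0],[1,0,0,-0.45,0,0,0],[1,0,0,-0.6,0,0,0],[1,0,0,-0.75,0,0,0]]' 
```

```text
time: 12.25
ee_pos: [0.5356, 0.264, 0.1342]
tcp_rot: [-90.1, 0.2, -174.3]
wrist_force: [-1.0, -0.2, -1.4]
opening: 0.0168
time: 12.75
ee_pos: [0.5356, 0.264, 0.1157]
tcp_rot: [-90.1, 0.2, -174.3]
wrist_force: [-1.1, -0.4, -2.2]
opening: 0.017
```

Ring bottom is about 31 mm up and 11 mm short of seated, with no side forces. Continue slowly.

```bash
python3 -m jog '[[1,0,0,-0.08,0,0,0],[1,0,0,-0.16,0,0,0],[1,0,0,-0.24,0,0,0],[1,0,0,-0.32,0,0,0],[1,0,0,-0.36,0,0,0]]'; python3 -m jog '[[1,0,0,-0.03,0,0,0],[1,0,0,-0.06,0,0,0],[1,0,0,-0.06,0,0,0]]' 
```

```text
time: 13.25
ee_pos: [0.5356, 0.264, 0.1067]
tcp_rot: [-90.1, 0.2, -174.3]
wrist_force: [0.1, -0.9, -2.4]
opening: 0.0173
time: 13.55
ee_pos: [0.5357, 0.2641, 0.1055]
tcp_rot: [-90.2, 0.2, -174.3]
wrist_force: [0.0, 1.0, -2.6]
opening: 0.0169
```

```bash
python3 -m jog '[[1,0,0,-0.03,0,0,0],[1,0,0,-0.06,0,0,0],[1,0,0,-0.06,0,0,0]]'; python3 -m jog '[[1,0,0,-0.03,0,0,0],[1,0,0,-0.06,0,0,0],[1,0,0,-0.06,0,0,0]]' 
```

```text
time: 13.85
ee_pos: [0.536, 0.2641, 0.1052]
tcp_rot: [-90.2, 0.3, -174.3]
wrist_force: [-2.0, -2.2, 5.2]
opening: 0.0166
time: 14.15
ee_pos: [0.5363, 0.264, 0.105]
tcp_rot: [-90.2, 0.4, -174.3]
wrist_force: [-2.8, -4.5, 14.4]
opening: 0.0165
```

Contact at the expected seat height. Ease off and release.

```bash
python3 -m jog '[[1,0,0,0.06,0,0,0],[0.85,0,0,0.06,0,0,0],[0.7,0,0,0.06,0,0,0],[0.55,0,0,0.06,0,0,0],[0.55,0,0,0.06,0,0,0]]' 30;  python3 -m jog '[[0.55,0,0,0.4,0,0,0],[0.55,0,0,1.2,0,0,0],[0.55,0,0,2.5,0,0,0],[0.55,0,0,4,0,0,0],[0.55,0,0,5.5,0,0,0]]'; python3 - <<'E'
from h import *
o=bot.get_obs();pw,dw=snap('wrist');ps,ds=snap('side')
from scipy.optimize import least_squares
for nm,Q in (('side',cloud('side',ds)),('wrist',cloud('wrist',dw,o))):
    q=Q.reshape(-1,3);c=np.array([.535,.2626,.075]);q=q[(np.linalg.norm(q-c,axis=1)<.062)&(abs(q[:,0]-c[0])<.02)&(q[:,2]>.078)]
    def dist(p):
        ax=np.array([np.cos(p[3])*np.cos(p[4]),np.sin(p[3])*np.cos(p[4]),np.sin(p[4])]);l=(q-p[:3])@ax;r=np.sqrt(((q-p[:3])**2).sum(1)-l**2)
        dx=abs(l)-.009;dr=abs(r-.048)-.007
        return np.where((dx>0)|(dr>0),np.hypot(np.maximum(dx,0),np.maximum(dr,0)),np.maximum(dx,dr))
    s=least_squares(dist,[*c,.0986,0],loss='cauchy',f_scale=.0015);print(nm,len(q),np.round(s.x[:3],4),np.degrees(s.x[3:]),(abs(s.fun)<.003).mean(),q[:,2].max())
a=np.hstack([cv2.resize(ps[100:220,200:320],(480,480)),pw[:300,110:400].repeat(1,0)[:, :]][:1]+[cv2.resize(pw[:300,140:440],(480,480))]);cv2.imwrite('pics/c6.png',cv2.resize(a,(800,400))[:,:,::-1])
need([.6,.27,.34],[-90,0,-84.35]);need([.6,.27,.34],[-90,0,95.65])
E
```

```text
time: 14.65
ee_pos: [0.5352, 0.264, 0.1034]
tcp_rot: [-90.1, 0.2, -174.3]
wrist_force: [-2.5, -0.7, 0.0]
opening: 0.0385
time: 15.15
ee_pos: [0.5356, 0.264, 0.2438]
tcp_rot: [-90.2, 0.3, -174.3]
wrist_force: [1.1, 0.5, 0.4]
opening: 0.0384
side 144 [0.5373 0.2594 0.074 ] [4.86031254 0.39420729] 0.8263888888888888 0.13110642290738989
wrist 1983 [0.537  0.2617 0.0755] [5.44961359 0.39171172] 1.0 0.13230722519070373
shift [2.52 0.21 3.67] turn [-0.17  0.05 17.99] q [ 26.2  11.5  19.2  97.    0.1 -69.5] F [0.5 0.4 0.4] z [0.537  0.2647 0.2482] t 15.25
shift [2.52 0.21 3.67] turn [  0.05   0.17 -18.01] q [ 26.2  11.5  19.2  97.    0.1 -69.5] F [0.5 0.4 0.4] z [0.537  0.2647 0.2482] t 15.25
```

View pics/c6.png

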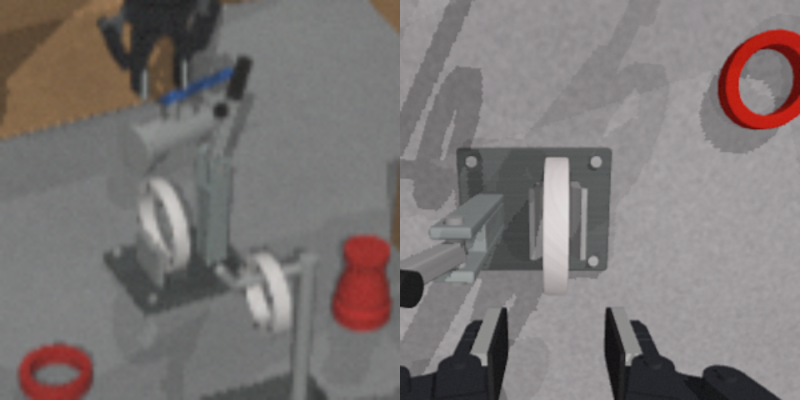

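The ring is seated: centre height 75.5 mm, nearly level, at (555,225) in the wrist crop. The clamp arm leans back at left. Go up, turn the tool for the clamp, and locate the handle.

```bash
python3 -m jog '[[0.3,0,0,1.5,0,0,-1.7],[0.3,-0.5,0,3,0,0,-3.4],[0.3,-1,0,4.5,0,0,-5.1],[0.3,-1.5,0,5,0,0,-6.8],[0.3,-1.8,0,5,0,0,-8.5]]'; python3 -m jog '[[0.3,0,0,0,0,0,-1.7],[0.3,0,0,0,0,0,-3.4],[0.3,0,0,0,0,0,-5.1],[0.3,0,0,0,0,0,-6.8],[0.3,0,0,0,0,0,-8.5]]'; python3 - <<'E'
from h import *
o=bot.get_obs();pw,dw=snap('wrist');W=cloud('wrist',dw,o)
a=np.radians(5.65);R=np.array([[np.cos(a),-np.sin(a)],[np.sin(a),np.cos(a)]])
for nm,Q in (('now',W),('w1',np.load('w1.npy'))):
    q=Q.reshape(-1,3);l=(q[:,:2]-[.5365,.262])@R
    for z in np.arange(.155,.29,.01):
        s=(abs(l-[.075,0])<[.035,.025]).all(1)&(abs(q[:,2]-z)<.005)
        if s.sum()>3: print(nm,round(z,3),s.sum(),np.round(np.percentile(l[s],[5,50,95],axis=0)*1e3,1).tolist())
for l in ('clamp_grip','clamp_arm'):
    for r in bot.regions_of('wrist',l)[:1]:
        k=r['pixels']&(dw>0);print(l,r['conf'],r['point'],np.round(np.percentile(W[k],[3,50,97],axis=0),3).tolist())
cv2.imwrite('pics/w7.png',pw[:,:,::-1])
need([.6,.27,.33],[-90,0,95.65])
E
```

```text
time: 15.75
ee_pos: [0.4904, 0.2643, 0.3696]
tcp_rot: [-90.4, 0.3, 142.9]
wrist_force: [-0.1, -0.6, -1.4]
opening: 0.0601
time: 16.25
ee_pos: [0.4907, 0.2641, 0.3667]
tcp_rot: [-90.2, 0.2, 100.4]
wrist_force: [-0.4, -0.2, 0.0]
opening: 0.0595
now 0.155 337 [[50.7, -18.3], [60.5, -0.4], [73.2, 17.0]]
now 0.165 60 [[60.3, -6.7], [62.0, -1.1], [64.1, 5.3]]
now 0.175 70 [[63.3, -6.6], [65.2, -0.4], [67.1, 5.9]]
now 0.185 73 [[66.8, -6.9], [68.4, -0.7], [70.1, 5.3]]
now 0.195 30 [[69.5, -6.5], [70.3, 0.0], [71.6, 5.6]]
now 0.205 51 [[65.5, -7.2], [66.5, -1.1], [67.7, 5.8]]
now 0.215 191 [[67.2, -8.2], [70.1, -0.5], [78.8, 7.1]]
now 0.225 107 [[70.9, -7.8], [79.8, -0.5], [84.7, 6.4]]
now 0.235 132 [[80.3, -8.3], [82.8, -0.2], [89.2, 8.0]]
now 0.245 139 [[83.6, -8.5], [85.9, -0.5], [90.5, 7.4]]
now 0.255 156 [[86.4, -8.5], [88.8, -0.6], [95.4, 7.9]]
now 0.265 191 [[89.5, -8.4], [92.4, -0.3], [99.4, 7.5]]
now 0.275 70 [[92.4, -6.0], [95.4, 0.1], [99.3, 5.1]]
w1 0.155 289 [[50.8, -16.2], [60.3, 8.0], [72.3, 18.8]]
w1 0.165 47 [[57.3, -4.3], [58.3, 4.4], [68.4, 7.3]]
w1 0.175 47 [[58.2, -4.9],
[... 201 characters left out ...]
3.6, -6.3], [57.5, 3.8], [69.7, 8.8]]
w1 0.225 73 [[55.8, -4.5], [62.7, 1.7], [67.9, 7.4]]
w1 0.235 81 [[61.6, -5.4], [63.6, 4.5], [70.7, 8.8]]
w1 0.245 90 [[62.4, -4.6], [63.8, 3.5], [70.9, 8.9]]
w1 0.255 101 [[63.3, -5.2], [65.1, 4.3], [72.1, 9.0]]
w1 0.265 115 [[64.1, -5.7], [66.0, 4.1], [73.1, 8.9]]
w1 0.275 266 [[65.5, -6.1], [72.0, 1.1], [79.8, 7.8]]
clamp_grip 0.69 [290.3, 242.7] [[0.596, 0.262, 0.153], [0.618, 0.269, 0.231], [0.634, 0.279, 0.271]]
clamp_arm 0.75 [291.7, 243.7] [[0.595, 0.262, 0.15], [0.618, 0.269, 0.231], [0.635, 0.279, 0.271]]
shift [ 4.37  0.24 -1.47] turn [ 0.04  0.04 -1.05] q [ 28.4  12.   33.7 111.6  -0.3  17.5] F [ 0.8  0.1 -0.5] z [0.4907 0.2641 0.3667] t 16.4
```

View pics/w7.png

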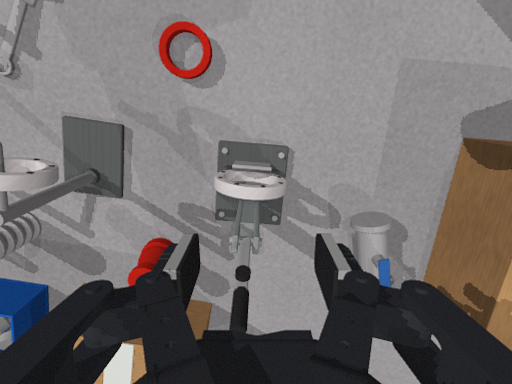

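The nest cam view shows the arm now fully back (slope 0.3, so angle about 0); it must have been nudged back during the lowering. Its handle is at (240,305). Move above it and descend with the jaws straddling it.

```bash
python3 -m jog '[[0.3,1.5,0.1,0,0,0,-0.5],[0.3,3,0.2,0,0,0,-1],[0.3,4.5,0.25,0,0,0,-1.05],[0.3,5.63,0.28,0,0,0,-1.05],[0.3,5.63,0.28,-0.8,0,0,-1.05]]'; python3 -m jog '[[0.3,0,0,-1,0,0,0],[0.3,0,0,-2,0,0,0],[0.3,0,0,-3,0,0,0],[0.3,0,0,-3.8,0,0,0],[0.3,0,0,-4.2,0,0,0]]'; python3 -c "
from h import *
need([.6315,.271,.226],[-90,0,95.65])"
```

```text
time: 16.9
ee_pos: [0.6374, 0.2721, 0.3409]
tcp_rot: [-90.0, 0.3, 95.7]
wrist_force: [0.5, 0.7, -2.0]
opening: 0.0599
time: 17.4
ee_pos: [0.6308, 0.2708, 0.2392]
tcp_rot: [-90.0, 0.3, 95.7]
wrist_force: [-0.3, 0.2, 0.0]
opening: 0.06
shift [ 0.03  0.01 -0.53] turn [ 0.05  0.01 -0.02] q [ 23.3  25.9  36.5 100.6  -0.3  17.6] F [-0.3  0.2  0. ] z [0.6308 0.2708 0.2392] t 17.4
```

```bash
python3 -m jog '[[0.3,0,0,-0.25,0,0,0],[0.3,0.03,0,-0.5,0,0,0],[0.6,0.03,0,-0.5,0,0,0],[1,0.03,0,-0.5,0,0,0],[1,0.03,0,-0.5,0,0,0]]' 25; python3 -m jog '[[1,0,0,0,0,0,0],[1,0,0,0,0,0,0],[1,0,0,0,0,0,0],[1,0,0,0,0,0,0]]'; python3 - <<'E'
from h import *
o=bot.get_obs();print(o['ee_pos'],o['wrist_force'])
# arc waypoints for TCP relative to current, units of 25 mm
p0=np.radians(-17.2);a=np.radians(5.65)
for d in range(-17,91,5):
    p=np.radians(d); dx=-.105*(np.sin(p)-np.sin(p0));dz=.105*(np.cos(p)-np.cos(p0))
    print(d,np.round([dx*np.cos(a)/.025,dx*np.sin(a)/.025,dz/.025],2))
E
```

```text
time: 17.9
ee_pos: [0.6324, 0.2706, 0.2297]
tcp_rot: [-90.2, 0.3, 95.5]
wrist_force: [2.5, -17.6, 4.9]
opening: 0.0172
time: 18.3
ee_pos: [0.6325, 0.2705, 0.2297]
tcp_rot: [-90.2, 0.3, 95.4]
wrist_force: [1.2, -5.4, 3.8]
opening: 0.0173
[0.63248996 0.27051151 0.22971468] [ 1.2427812  -5.35395492  3.80542771]
-17 [-0.01 -0.    0.  ]
-12 [-0.37 -0.04  0.1 ]
-7 [-0.73 -0.07  0.16]
-2 [-1.09 -0.11  0.19]
3 [-1.45 -0.14  0.18]
8 [-1.82 -0.18  0.15]
13 [-2.18 -0.22  0.08]
18 [-2.53 -0.25 -0.02]
23 [-2.87 -0.28 -0.15]
28 [-3.2  -0.32 -0.3 ]
33 [-3.51 -0.35 -0.49]
38 [-3.81 -0.38 -0.7 ]
43 [-4.09 -0.4  -0.94]
48 [-4.34 -0.43 -1.2 ]
53 [-4.57 -0.45 -1.48]
58 [-4.78 -0.47 -1.79]
63 [-4.96 -0.49 -2.11]
68 [-5.11 -0.51 -2.44]
73 [-5.23 -0.52 -2.78]
78 [-5.32 -0.53 -3.14]
83 [-5.38 -0.53 -3.5 ]
88 [-5.41 -0.54 -3.87]
```

```bash
python3 -m jog '[[1,-0.18,-0.02,0.05,0,0,0],[1,-0.45,-0.05,0.11,0,0,0],[1,-0.73,-0.07,0.16,0,0,0],[1,-1.09,-0.11,0.19,0,0,0],[1,-1.45,-0.14,0.18,0,0,0]]'; python3 -m jog '[[1,-0.37,-0.04,-0.03,0,0,0],[1,-0.73,-0.08,-0.1,0,0,0],[1,-1.08,-0.11,-0.2,0,0,0],[1,-1.42,-0.14,-0.33,0,0,0],[1,-1.75,-0.18,-0.48,0,0,0]]'
```

```text
time: 18.8
ee_pos: [0.5966, 0.267, 0.2341]
tcp_rot: [-90.3, 0.3, 95.4]
wrist_force: [3.8, -5.8, 1.8]
opening: 0.0174
time: 19.3
ee_pos: [0.5525, 0.2626, 0.2226]
tcp_rot: [-90.3, 0.2, 95.4]
wrist_force: [2.1, -5.6, 3.8]
opening: 0.0173
```

```bash
python3 -m jog '[[1,-0.31,-0.03,-0.19,0,0,0],[1,-0.61,-0.06,-0.4,0,0,0],[1,-0.89,-0.08,-0.64,0,0,0],[1,-1.14,-0.11,-0.9,0,0,0],[1,-1.37,-0.13,-1.18,0,0,0]]'; python3 -m jog '[[1,-0.12,-0.01,-0.15,0,0,0],[1,-0.21,-0.02,-0.31,0,0,0],[1,-0.3,-0.03,-0.47,0,0,0],[1,-0.39,-0.04,-0.63,0,0,0],[1,-0.47,-0.05,-0.8,0,0,0]]'; python3 - <<'E'
from h import *
o=bot.get_obs();ps,ds=snap('side');pw,dw=snap('wrist');W=cloud('wrist',dw,o);S=cloud('side',ds)
np.save('w8.npy',W)
a=np.hstack([cv2.resize(ps[100:220,200:320],(400,400)),cv2.resize(pw,(533,400))]);cv2.imwrite('pics/c8.png',cv2.resize(a,(800,343))[:,:,::-1])
E
```

```text
time: 19.8
ee_pos: [0.5175, 0.2591, 0.193]
tcp_rot: [-90.2, 0.3, 95.5]
wrist_force: [-1.8, -7.5, 4.1]
opening: 0.0175
time: 20.3
ee_pos: [0.5056, 0.2579, 0.1725]
tcp_rot: [-90.1, 0.3, 95.5]
wrist_force: [-3.5, -5.3, 4.4]
opening: 0.0174
```

View pics/c8.png

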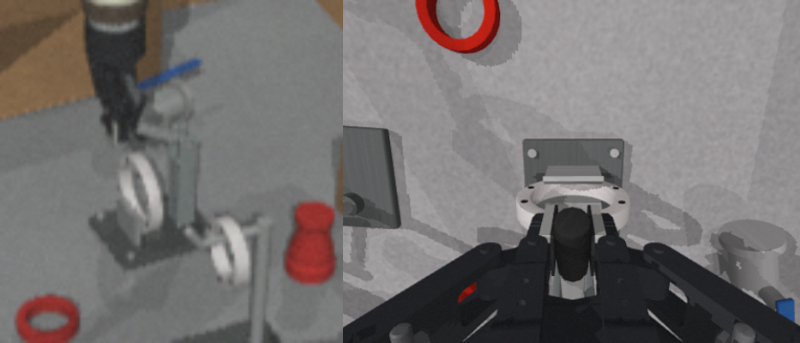

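The arm follows in the jaws (handle at (573,245) in the wrist view), and the ring is still upright. Lower in gentle steps, watching the force.

```bash
python3 -m jog '[[1,-0.05,0,-0.14,0,0,0],[1,-0.09,-0.01,-0.28,0,0,0],[1,-0.13,-0.01,-0.42,0,0,0],[1,-0.16,-0.02,-0.56,0,0,0],[1,-0.19,-0.02,-0.7,0,0,0]]'; python3 -m jog '[[1,-0.02,0,-0.12,0,0,0],[1,-0.04,0,-0.24,0,0,0],[1,-0.06,-0.01,-0.36,0,0,0],[1,-0.07,-0.01,-0.48,0,0,0],[1,-0.08,-0.01,-0.6,0,0,0]]'
```

```text
time: 20.9
ee_pos: [0.5001, 0.2574, 0.1546]
tcp_rot: [-90.0, 0.3, 95.5]
wrist_force: [-7.3, -6.4, 3.6]
opening: 0.0175
time: 21.4
ee_pos: [0.4981, 0.2572, 0.1394]
tcp_rot: [-90.0, 0.3, 95.5]
wrist_force: [-6.3, -6.1, 3.2]
opening: 0.0168
```

```bash
python3 -m jog '[[1,0.02,0,-0.05,0,0,0],[1,0.02,0,-0.1,0,0,0],[1,0.02,0,-0.15,0,0,0],[1,0.02,0,-0.2,0,0,0],[1,0.02,0,-0.2,0,0,0]]';python3 -m jog '[[1,0,0,-0.05,0,0,0],[1,0,0,-0.1,0,0,0],[1,0,0,-0.1,0,0,0]]'
```

```text
time: 21.9
ee_pos: [0.4981, 0.2572, 0.134]
tcp_rot: [-89.9, 0.3, 95.5]
wrist_force: [-7.6, -5.0, 1.5]
opening: 0.0172
time: 22.2
ee_pos: [0.4982, 0.2572, 0.1314]
tcp_rot: [-89.9, 0.3, 95.5]
wrist_force: [-7.0, -5.5, -0.6]
opening: 0.0173
```

```bash
python3 -m jog '[[1,0,0,-0.04,0,0,0],[1,0,0,-0.08,0,0,0],[1,0,0,-0.08,0,0,0]]';python3 -m jog '[[1,0,0,-0.04,0,0,0],[1,0,0,-0.08,0,0,0],[1,0,0,-0.08,0,0,0]]'
```

```text
time: 22.5
ee_pos: [0.4981, 0.2572, 0.1294]
tcp_rot: [-89.9, 0.3, 95.5]
wrist_force: [-7.4, -6.2, -0.4]
opening: 0.0174
time: 22.8
ee_pos: [0.4983, 0.2572, 0.1275]
tcp_rot: [-89.9, 0.3, 95.5]
wrist_force: [-7.5, -5.9, 0.7]
opening: 0.0169
```

```bash
python3 -m jog '[[1,0,0,-0.04,0,0,0],[1,0,0,-0.08,0,0,0],[1,0,0,-0.08,0,0,0]]';python3 -m jog '[[1,0,0,-0.03,0,0,0],[1,0,0,-0.06,0,0,0],[1,0,0,-0.06,0,0,0]]'; python3 - <<'E'
from h import *
o=bot.get_obs();S=cloud('side',snap('side')[1]).reshape(-1,3);T=cloud('top',snap('top')[1]).reshape(-1,3)
a=np.radians(5.65);R=np.array([[np.cos(a),-np.sin(a)],[np.sin(a),np.cos(a)]])
for nm,q in (('side',S),('top',T)):
    l=(q[:,:2]-[.5365,.262])@R
    for x in range(-20,60,8):
        s=(abs(l[:,0]*1e3-x)<4)&(abs(l[:,1])<.007)&(q[:,2]>.12)&(q[:,2]<.2)
        if s.sum():print(nm,x,s.sum(),np.round(np.percentile(q[s,2],[10,50,95])*1e3,1))
E
```

```text
time: 23.1
ee_pos: [0.4984, 0.2572, 0.1254]
tcp_rot: [-90.0, 0.3, 95.5]
wrist_force: [-5.0, -5.9, -0.0]
opening: 0.0173
time: 23.4
ee_pos: [0.4985, 0.2572, 0.124]
tcp_rot: [-90.0, 0.3, 95.5]
wrist_force: [-7.3, -4.9, 0.7]
opening: 0.0176
side -20 1 [140.1 140.1 140.1]
side -12 3 [129.6 136.1 138.5]
side -4 5 [129.6 140.1 151. ]
side 4 7 [134.1 145.5 153.3]
side 12 5 [147.8 151.3 155.4]
side 20 4 [150.7 152.5 153.5]
side 28 6 [140.7 148.  153.3]
side 36 6 [141.4 148.8 151.7]
side 44 4 [135.7 145.3 151.3]
side 52 7 [140.2 149.2 152.2]
top 44 3 [145.  148.5 154.1]
top 52 3 [151.5 152.9 153.1]
```

```bash
python3 -m jog '[[1,0,0,-0.03,0,0,0],[1,0,0,-0.06,0,0,0],[1,0,0,-0.06,0,0,0]]';python3 -m jog '[[1,0,0,-0.03,0,0,0],[1,0,0,-0.06,0,0,0],[1,0,0,-0.06,0,0,0]]'
```

```text
time: 23.8
ee_pos: [0.4986, 0.2572, 0.1225]
tcp_rot: [-90.0, 0.3, 95.5]
wrist_force: [-6.1, -4.7, 1.1]
opening: 0.0173
time: 24.1
ee_pos: [0.4987, 0.2573, 0.1211]
tcp_rot: [-90.0, 0.3, 95.5]
wrist_force: [-4.8, -4.5, 0.0]
opening: 0.0172
```

```bash
python3 - <<'E'
from h import *
o=bot.get_obs();pw,dw=snap('wrist');q=cloud('wrist',dw,o).reshape(-1,3);ps,ds=snap('side')
a=np.radians(5.65);R=np.array([[np.cos(a),-np.sin(a)],[np.sin(a),np.cos(a)]])
l=(q[:,:2]-[.5365,.262])@R
for x in range(-80,70,6):
    s=(abs(l[:,0]*1e3-x)<3)&(abs(l[:,1])<.006)&(q[:,2]>.1)&(q[:,2]<.2)
    if s.sum():print(x,s.sum(),np.round(np.percentile(q[s,2],[10,50,95])*1e3,1))
a=np.hstack([cv2.resize(ps[120:210,210:300],(400,400)),cv2.resize(pw[150:384,100:412],(533,400))]);cv2.imwrite('pics/c9.png',cv2.resize(a,(800,343))[:,:,::-1])
E
```

```text
-68 410 [144.5 151.  155.5]
-62 431 [154.4 155.8 157.1]
-56 379 [154.6 155.8 157. ]
-50 794 [154.9 195.5 199.6]
-44 346 [154.2 155.6 156.7]
-38 334 [154.  155.5 156.7]
-32 313 [154.2 155.4 156.4]
-26 315 [154.  155.2 156.4]
-20 260 [153.5 154.9 156.3]
-14 272 [153.  153.8 154.6]
-8 59 [152.9 153.5 154.1]
```

View pics/c9.png

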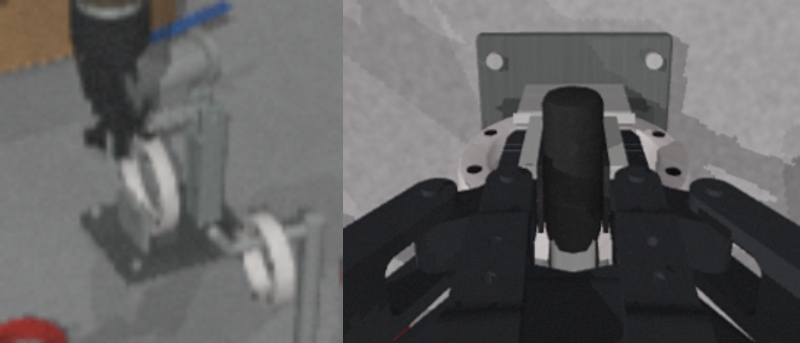

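The handle's top surface is 155–156 mm high and still slopes up outwards by about 1°, so it is nearly down. A few more small steps.

```bash
python3 -m jog '[[1,0,0,-0.03,0,0,0],[1,0,0,-0.06,0,0,0],[1,0,0,-0.06,0,0,0]]';python3 -m jog '[[1,0,0,-0.03,0,0,0],[1,0,0,-0.06,0,0,0],[1,0,0,-0.06,0,0,0]]'; python3 - <<'E'
from h import *
o=bot.get_obs();pw,dw=snap('wrist');q=cloud('wrist',dw,o).reshape(-1,3)
a=np.radians(5.65);R=np.array([[np.cos(a),-np.sin(a)],[np.sin(a),np.cos(a)]])
l=(q[:,:2]-[.5365,.262])@R
for x in (-62,-56,-44,-38,-32,-26,-20):
    s=(abs(l[:,0]*1e3-x)<3)&(abs(l[:,1])<.006)&(q[:,2]>.1)&(q[:,2]<.17)
    if s.sum():print(x,s.sum(),np.round(np.median(q[s,2])*1e3,1))
E
```

```text
time: 24.5
ee_pos: [0.4989, 0.2573, 0.1204]
tcp_rot: [-90.1, 0.3, 95.5]
wrist_force: [-6.6, -5.9, 6.6]
opening: 0.0167
time: 24.8
ee_pos: [0.4989, 0.2573, 0.12]
tcp_rot: [-90.1, 0.3, 95.5]
wrist_force: [-9.3, -7.1, 12.5]
opening: 0.0175
-62 422 154.6
-56 387 154.6
-44 356 154.5
-38 334 154.5
-32 322 154.5
-26 303 154.4
-20 273 154.0
```

The pad has contacted: force is rising and the handle is level. Ease, release and retreat upward.

```bash
python3 -m jog '[[1,0,0,0.05,0,0,0],[0.9,0,0,0.05,0,0,0],[0.7,0,0,0.05,0,0,0],[0.5,0,0,0.05,0,0,0],[0.4,0,0,0.05,0,0,0]]'; python3 -m jog '[[0.4,0,0,0.05,0,0,0],[0.4,0,0,0.4,0,0,0],[0.4,0,0,1.2,0,0,0],[0.4,0,0,2.5,0,0,0],[0.4,0,0,4,0,0,0]]'; python3 -m jog '[[0.4,-1,0,1,0,0,0],[0.4,-2,0,2,0,0,0],[0.4,-3,0,2.5,0,0,0],[0.4,-3,0,2.5,0,0,0],[0.4,-3,0,2.5,0,0,0]]'; python3 - <<'E'
from h import *
o=bot.get_obs();pw,dw=snap('wrist');q=cloud('wrist',dw,o).reshape(-1,3);ps,ds=snap('side')
a=np.radians(5.65);R=np.array([[np.cos(a),-np.sin(a)],[np.sin(a),np.cos(a)]])
l=(q[:,:2]-[.5365,.262])@R
for x in range(-62,56,8):
    s=(abs(l[:,0]*1e3-x)<3)&(abs(l[:,1])<.005)&(q[:,2]>.1)&(q[:,2]<.2)
    if s.sum():print(x,s.sum(),np.round(np.median(q[s,2])*1e3,1))
r=(abs(l[:,0])<.014)&(abs(l[:,1])>.012)&(abs(l[:,1])<.057)&(q[:,2]>.09)&(q[:,2]<.14)
print('ring x mid',np.percentile(l[r,0],[1,99])*1e3,'top',q[r,2].max())
a=np.hstack([cv2.resize(ps[120:300,200:380],(400,400)),cv2.resize(pw,(533,400))]);cv2.imwrite('pics/c10.png',cv2.resize(a,(800,343))[:,:,::-1])
E
```

```text
time: 25.35
ee_pos: [0.4999, 0.2581, 0.1197]
tcp_rot: [-90.2, 0.2, 95.5]
wrist_force: [0.5, -0.3, 0.1]
opening: 0.0511
time: 25.85
ee_pos: [0.4994, 0.2576, 0.2206]
tcp_rot: [-90.1, 0.3, 95.5]
wrist_force: [1.6, 0.0, 0.4]
opening: 0.0513
time: 26.35
ee_pos: [0.4251, 0.2581, 0.283]
tcp_rot: [-90.2, 0.2, 95.5]
wrist_force: [0.6, -0.7, 0.0]
opening: 0.0515
-62 59 155.4
-54 54 155.0
-46 56 155.4
-38 55 155.2
-30 49 155.0
-22 46 154.8
-14 45 153.5
-6 41 153.4
2 42 153.4
10 45 153.2
18 46 153.2
26 40 153.0
34 42 152.7
42 36 152.5
50 38 152.4
ring x mid [-10.18116617   7.5612015 ] top 0.13070536312221825
```

View pics/c10.png

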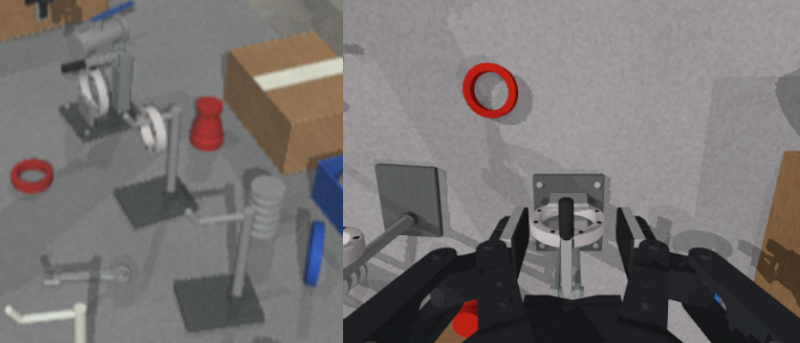

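The arm is level on the ring to within about 0.8°, but easing off may have lifted it up to 1 mm. I'll press it gently with shut fingertips to make sure it rests.

```bash
python3 -m jog '[[1,1,0,0,0,0,0],[1,2.2,0,0,0,0,0],[1,2.9,0,-0.5,0,0,0],[1,2.9,0,-1.5,0,0,0],[1,2.9,0,-2.5,0,0,0]]' 25; python3 -m jog '[[1,0,0,-0.8,0,0,0],[1,0,0,-1.4,0,0,0],[1,0,0,-1.8,0,0,0],[1,0,0,-2,0,0,0],[1,0,0,-2,0,0,0]]'; python3 -m jog '[[1,0,0,-0.1,0,0,0],[1,0,0,-0.2,0,0,0],[1,0,0,-0.3,0,0,0],[1,0,0,-0.3,0,0,0]]'
```

```text
time: 26.95
ee_pos: [0.4985, 0.2574, 0.2173]
tcp_rot: [-90.0, 0.3, 95.4]
wrist_force: [0.7, -0.8, -0.0]
opening: 0.0
time: 27.45
ee_pos: [0.4974, 0.2576, 0.169]
tcp_rot: [-90.1, 0.3, 95.4]
wrist_force: [-0.5, 0.2, 0.7]
opening: 0.0
time: 27.85
ee_pos: [0.4973, 0.2578, 0.1621]
tcp_rot: [-90.1, 0.2, 95.5]
wrist_force: [-0.9, 0.1, 0.5]
opening: -0.0001
```

```bash
python3 -m jog '[[1,0,0,-0.06,0,0,0],[1,0,0,-0.12,0,0,0],[1,0,0,-0.18,0,0,0],[1,0,0,-0.24,0,0,0],[1,0,0,-0.24,0,0,0]]'; python3 -m jog '[[1,0,0,-0.03,0,0,0],[1,0,0,-0.06,0,0,0],[1,0,0,-0.06,0,0,0]]'
```

```text
time: 28.35
ee_pos: [0.4973, 0.2577, 0.1559]
tcp_rot: [-90.1, 0.2, 95.5]
wrist_force: [0.7, 0.9, -0.0]
opening: -0.0
time: 28.65
ee_pos: [0.4974, 0.2578, 0.1552]
tcp_rot: [-90.2, 0.2, 95.5]
wrist_force: [-1.7, -0.9, 3.9]
opening: -0.0002
```

```bash
python3 -m jog '[[1,0,0,-0.03,0,0,0],[1,0,0,-0.06,0,0,0],[1,0,0,-0.06,0,0,0]]'
```

```text
time: 28.95
ee_pos: [0.4974, 0.2578, 0.1548]
tcp_rot: [-90.2, 0.2, 95.5]
wrist_force: [-3.9, -2.8, 10.7]
opening: -0.0003
```

It's stiff against the ring, so the pad is resting. Retreat and hand in.

```bash
python3 -m jog '[[1,0,0,0.3,0,0,0],[1,0,0,1.2,0,0,0],[1,0,0,2.6,0,0,0],[1,-0.5,0,4,0,0,0],[1,-1.5,0,5,0,0,0]]'; python3 -m jog '[[1,-0.5,0,0,0,0,0],[1,-0.5,0,0,0,0,0],[1,-0.5,0,0,0,0,0]]'; python3 - <<'E'
from h import *
o=bot.get_obs();pw,dw=snap('wrist');q=cloud('wrist',dw,o).reshape(-1,3)
a=np.radians(5.65);R=np.array([[np.cos(a),-np.sin(a)],[np.sin(a),np.cos(a)]])
l=(q[:,:2]-[.5365,.262])@R
for x in (-60,-40,-20,0,20,40):
    s=(abs(l[:,0]*1e3-x)<4)&(abs(l[:,1])<.005)&(q[:,2]>.1)&(q[:,2]<.2)
    if s.sum():print(x,np.round(np.median(q[s,2])*1e3,1))
r=(abs(l[:,0])<.014)&(abs(l[:,1])>.012)&(abs(l[:,1])<.057)&(q[:,2]>.09)&(q[:,2]<.14);print('ring top',q[r,2].max(),o['wrist_force'],o['time'])
print(bot.job_done())
E
```

```text
time: 29.45
ee_pos: [0.4604, 0.2578, 0.2798]
tcp_rot: [-90.2, 0.2, 95.4]
wrist_force: [-0.3, -0.4, 0.2]
opening: 0.0
time: 29.75
ee_pos: [0.4475, 0.2578, 0.2773]
tcp_rot: [-90.1, 0.3, 95.5]
wrist_force: [0.1, 0.2, -0.1]
opening: -0.0003
-60 155.6
-40 153.5
ring top 0.1235838596279108 [ 0.14124847  0.18590534 -0.05997794] 29.75
the job is handed in; nothing more can be done
None
```

The larger ring is off its hook and sitting in the check nest. The clamp arm is down with its pad on the ring, and I handed the job in at about 30 s.

- **Ring:** I lifted it about 48 mm, took it out towards -x and lowered it into the slot. It touched down at the expected height. After release, the wrist camera put its centre at 75.5 mm (nominal 75 mm) and nearly level.
- **Clamp:** I guided the arm down by its handle until the pad met the ring, with a contact force of about 12 N, then let go. After release it read level within 0.8°. A light press of about 11 N with shut fingertips met firm resistance, so I take the pad to be resting on the ring.
- **Other fittings:** the smaller ring was still hanging and the neighbouring fittings looked undisturbed in the last side picture. I did not measure their positions again.

What did not go as planned, or could not be confirmed:
- **First approach:** it ran joint 4 to its limit, so I changed to the other side of the ring.
- **Clamp arm pushed back:** the arm ended up fully open, probably nudged by the gripper while I was lowering the ring. The force readings I took stayed low.
- **Final check:** the gripper hid most of the last wrist picture. Its ring-top reading of 124 mm is partial; the one before it was 130.7 mm. The two heights it gave along the arm's handle were 155.6 and 153.5 mm, compared with about 155 mm all along in the earlier clear view.

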